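Let a visitor in at the entrance gate

ROBOT

A 6-joint arm with a two-finger parallel gripper is mounted at the origin on the work surface. World frame = base frame: x ahead of the robot, y to its left, z up, the work surface at z = 0. Lengths are in m, angles in rad, forces in N, time in s.
With the tool pointing down it reaches from about 0.35 to 0.975 m from the base axis. Payload 4.9 kg.
Tool frame: the origin (TCP) lies at the very end of the fingers, on their centre line; the grasp point (between the pads) lies 19 mm behind it; z points along the fingers, y is the line along which they close (so a half turn about z gives the same grasp; the last joint's range is limited). The gripper opens to 85 mm and grips with 20 to 120 N. Pads are 22 mm wide; open, the fingers measure 114 mm over their backs; the gripper's body (76 mm by 85 mm) begins 54 mm behind the grasp point. The pads swing forward as they close: fully open they stand 13 mm farther back than shut.
Start: joints at [-1.263, 0.053, 1.613, -0, 1.476, -0.119], TCP at [0.259, -0.569, 0.231] pointing down, gripper open.
Joint ranges: [-3.01, 3.01], [-1.01, 2.22], [0.06, 2.58], [-1.02, 4.17], [0.09, 2.62], [-3.14, 3.14]. Speed limits (rad/s): [2.57, 2.57, 3.14, 3.14, 3.14, 3.14].

INTERFACE

Orientations are given as a rotation vector (axis times angle).
In Python, from station import ctrl gives the robot as it stands.
- The arm moves only by the shell command python3 -m crank 'ROWS' [OPENING] [FORCE]. ROWS is text: rows parted by semicolons, each of 4 numbers parted by spaces: the shift along the world's x, y, z in units of 0.5 m (1.0 is 0.5 m), then the turn about the world's z in units of 90 degrees (1.0 is 90 degrees). In form: x y z turn; .... A call has exactly 5 rows; each row shifts and turns the commanded pose from where the row before left it; what a row does not reach is not made up. A row lasts 1/12 s, in which the tool goes at most 41.7 mm and 7.16 degrees, less where a joint would pass 70% of its speed; a pose out of reach is approached as far as the arm can. A call with a number of a shift or a turn outside -1 to 1 is refused whole. A call with a gripper value outside its range is refused whole. OPENING is the opening in per cent of the stroke, from 0 (shut) to 100 (fully open), set as the call begins (- or left out, the last holds). The fingers move at their own pace and stop on an object; FORCE is the grip in N (left out, the last holds). Time passes only in rows, so rows that do not move let the fingers close, or fill a call up. It gives the time, the measured TCP pose, the force, the opening and the grip force at its end, in the units of the state.
- ctrl.get_obs(): the state, without advancing time (a new reading comes with each control period).
- ctrl.get_image(name): name is "scene" or "top" or "wrist"; returns (picture, depth): 420x560x3 uint8, red, green, blue; 420x560 float32, m along the optical axis (not along the pixel's ray), 0 where there is no reading.
- ctrl.get_calibration(name): a dict with "fx", "fy", "cx", "cy" (pixels), "extrinsics" (4x4, takes a point from world to camera coordinates). Camera axes: x right, y down, z forward; pixel columns grow to the right and rows downward; lengths in m; the calibration is good to about 2 mm. A picture is of the moment at which its call begins: read the wrist's pose just before it. get_calibration takes no time and is no camera call; for the wrist camera it gives the pose at the moment of the call.
- ctrl.finish_job(): hands the job in; it is judged then, once.
The state is a dict: "t": time; "q": joint angles; "dq": joint speeds; "effort": joint torques, N m; "tool_pos": TCP position; "tool_rot": TCP orientation; "contact_force": force on the tool from outside, world axes, zero at the start; "wrist_torque": the same for the moment, N m; "opening": finger opening in m; "grip_force": force on a finger pad.
Only numpy, scipy, OpenCV 4.12 (cv2) and the standard library are available. Lean on these libraries where they do the work, as an engineer would, in place of code of your own. Each camera call takes 0.05 s, during which the arm holds its last target. There are 200 camera calls.

TASK

Let a visitor in from the gate control station, pressing with the fingertips: tip the black rocker switch on by pressing its raised half (white dot), then push the chrome latch plunger fully home, and last press the green button well down and finish your program while still holding it down. Keep to that order, never press the red alarm button, and do not lift or shift the spice jar, ramekin, chrome hook or brush.

Things in the scene. Friction and masses are not known exactly. Their poses are not given: they have to be found in the camera images.
- station: aluminium base plate of the gate control station, 120 x 360 x 6 mm, fixed; origin at the centre of its underside, on the table. x is its short direction (away from the robot at yaw 0), y runs along its row of four control boxes (85 mm apart; their order changes; each is turned with the plate)
- rocker_on (a point): white dot to press, on the raised half of the black rocker (white 66 mm box, top 36 mm above the table). The dot is 20 mm from the hinge towards the plate's +x and moves with the rocker: about 51 mm above the table when off, 45 mm when on. Hinge along the plate's y, 42 mm above the table; each half 27 mm long, 30 mm wide, forming a shallow V: the marked half slopes up when off, level when on
- rocker (a joint): rocker angle, rad: 0 = off (marked half raised), 0.30 = fully on (marked half level, the stop). It stays where it is left; about 2.5 N at the dot tips it. It may start up to 0.05 on the way
- latch_top (a point): chrome round latch plunger, 13 mm radius, on a blue 66 x 66 mm box (box top 36 mm above the table); the point lies at the centre of its flat top, 54 mm above the table when out and 44 mm when home; it moves with the plunger
- latch (a joint): latch plunger travel, m: 0 = out, 0.010 = fully home (the stop). Moves straight down, against about 2.5 N of friction, and stays where it is left. It may start up to 0.001 in
- green_top (a point): green 19 mm radius mushroom button, 16 mm proud of its grey box (66 x 66 mm, box top 36 mm above the table); the point lies at the centre of the flat cap top, 52 mm above the table when up, and goes down with the cap
- green (a joint): green button travel, m: 0 = up, 0.008 = fully down (the stop). Springs back; 2 N starts it, 6 N holds it fully down
- red_top (a point): red alarm 19 mm radius mushroom button, 16 mm proud of its yellow box (66 x 66 mm, box top 36 mm above the table); the point lies at the centre of the flat cap top, 52 mm above the table when up, and goes down with the cap. Not to be pressed
- red (a joint): red button travel, m: 0 = up, 0.008 = fully down; same spring as the green one. Not to be pressed
- jar: loose frosted glass spice jar with wooden lid, 48 mm wide, 85 mm tall; origin at the centre of its underside. Leave alone
- ramekin: loose white ceramic ramekin, 84 mm wide, 45 mm tall; origin at the centre of its underside. Leave alone
- hook: loose small chrome hook on a 50 x 22 mm foot, 40 mm tall; origin at the centre of its underside. Leave alone
- brush: loose brush lying on the table to the robot's left, handle along its own -x; leave alone

How it is judged:
On the way, in this order (a step that is already met when the one before it is completed fails the run):
1. the rocker is tipped on (value of joint rocker above 0.22 rad), for 0.2 s.
2. the latch plunger is pushed home (value of joint latch above 0.008 m), for 0.2 s.
3. the green button is pressed down (value of joint green above 0.005 m), for 0.2 s.
At the end, for the whole second after the job is handed in: Rocker on (past 0.22 of 0.30 rad), latch plunger home (past 8 of 10 mm), green button held more than 5 of its 8 mm down by the fingers (over 1 N), red button up, and jar, ramekin, hook and brush within 20 mm of where they stood (value of joint rocker above 0.22 rad and value of joint latch above 0.008 m and value of joint green above 0.005 m and contact force between the fingers and green above 1 N and value of joint red below 0.003 m and distance of each of jar, ramekin, hook, brush from where it was at the start of the episode below 0.02 m); the arm keeps its last pose, push and grip.
It fails at once if the red alarm button is pressed (value of joint red above 0.003 m).
It fails at once if the latch is pushed before the rocker is on (value of joint latch above 0.005 m and not (value of joint rocker above 0.22 rad)).
It fails at once if the green button is pressed before the rocker is on and the latch is home (value of joint green above 0.004 m and not (value of joint rocker above 0.22 rad and value of joint latch above 0.008 m)).
It fails at once if the jar, ramekin, hook or brush is lifted or shifted (distance of any of jar, ramekin, hook, brush from where it was at the start of the episode above 0.02 m).
It also fails if it takes over 40 s, if anything falls off the work surface, if the arm or the gripper's body presses on something with over 40 N, if the wrist force passes 120 N, or if a joint passes its speed limit or range.

## Working session

There is one attempt and no reset: what is moved stays moved. The work goes in short steps, Python scripts to look and compute and a shell command to move; the robot and the scene stay as the last step left them, time stands still between calls to the robot, and variables do not carry over. Pictures are saved under pics/ and viewed, at most 10 in all, crops included, and the job is handed in when it is done.

```bash
mkdir -p pics
python3 - <<'E'
from station import ctrl
import cv2,numpy as np
for n in("top","scene"):
    p,d=ctrl.get_image(n); cv2.imwrite(f"pics/{n}0.png",p[:,:,::-1]); np.save(f"pics/{n}0.npy",d)
o=ctrl.get_obs();print({k:np.round(v,3) for k,v in o.items()})
E
```

```text
{'t': np.float64(0.1), 'q': array([-1.263,  0.053,  1.614, -0.   ,  1.476, -0.119]), 'dq': array([ 0.002, -0.001, -0.004,  0.001, -0.   ,  0.002]), 'effort': array([ 0.0000e+00, -3.9491e+01, -3.7136e+01, -0.0000e+00,  4.0000e-03,
       -0.0000e+00]), 'tool_pos': array([ 0.259, -0.568,  0.23 ]), 'tool_rot': array([-3.069, -0.665,  0.   ]), 'contact_force': array([-0.142,  0.576, -0.204]), 'wrist_torque': array([-0.012, -0.032,  0.006]), 'grip_force': np.float64(0.0), 'opening': np.float64(0.085)}
```

View pics/top0.png

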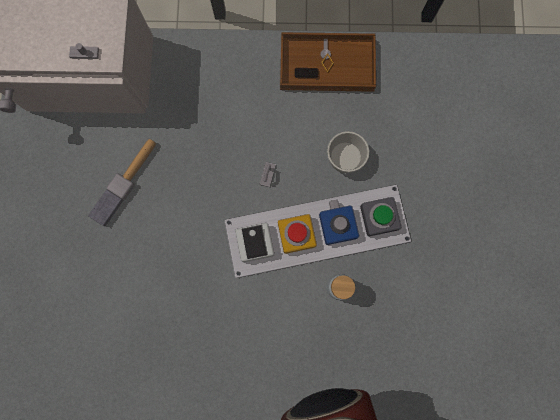

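View pics/scene0.png

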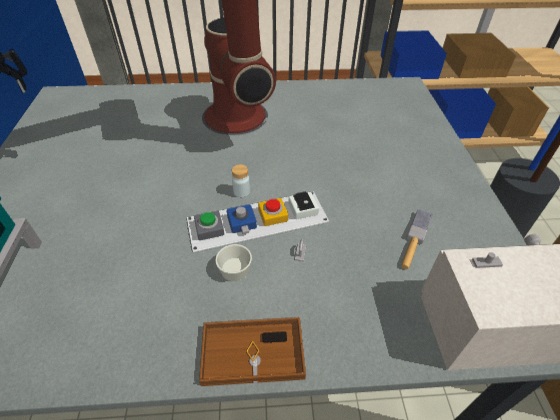

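The top view shows the robot base at the bottom. The rocker dot is near (252,233), red near (297,233), latch near (341,224) and green near (383,215). The jar is at (343,288), the ramekin at (348,153) and the hook at (269,175).

```bash
cat > h.py <<'E'
import numpy as np
def pix2w(c,u,v,z):
    E=np.array(c["extrinsics"]);R,t=E[:3,:3],E[:3,3]
    o=-R.T@t; r=R.T@np.array([(u-c["cx"])/c["fx"],(v-c["cy"])/c["fy"],1]); return o+r*(z-o[2])/r[2]
E
python3 - <<'E'
from station import ctrl
import cv2,numpy as np
from h import *
p=cv2.imread("pics/top0.png");c=ctrl.get_calibration("top")
cv2.imwrite("pics/crop0.png",cv2.resize(p[180:285,220:420],None,fx=4,fy=4,interpolation=cv2.INTER_CUBIC))
hsv=cv2.cvtColor(p,cv2.COLOR_BGR2HSV)
def cen(lo,hi,box):
    x0,y0,x1,y1=box;m=cv2.inRange(hsv[y0:y1,x0:x1],lo,hi);v,u=np.nonzero(m);return u.mean()+x0,v.mean()+y0,len(u)
for n,a,z in(("red",cen((0,200,120),(8,255,255),(280,218,316,250)),.052),("green",cen((50,150,60),(90,255,255),(365,200,400,232)),.052),("jar",(343,287,0),.085),("ram",(348,150,0),.045),("hook",(269,175,0),.02),("latch",(341,224,0),.054),("dot",(252,233,0),.051),
 ("c1",(229,222,0),.006),("c2",(395,189,0),.006),("c3",(407,239,0),.006),("c4",(239,273,0),.006)):
    print(n,np.round(a,1),np.round(pix2w(c,a[0],a[1],z),4))
print(c["fx"])
E
```

```text
red [296.9 231.1  30. ] [0.5004 0.1102 0.052 ]
green [382.7 214.4 274. ] [ 0.5364 -0.0545  0.052 ]
jar [343 287   0] [0.3965 0.026  0.085 ]
ram [348 150   0] [0.6656 0.0112 0.045 ]
hook [269 175   0] [0.6173 0.1677 0.02  ]
latch [341 224   0] [0.5158 0.026  0.054 ]
dot [252 233   0] [0.4949 0.1963 0.051 ]
c1 [229 222   0] [0.5213 0.2466 0.006 ]
c2 [395 189   0] [ 0.5968 -0.0897  0.006 ]
c3 [407 239   0] [ 0.495  -0.1119  0.006 ]
c4 [239 273   0] [0.4195 0.2225 0.006 ]
481.15568348520486
```

View pics/crop0.png

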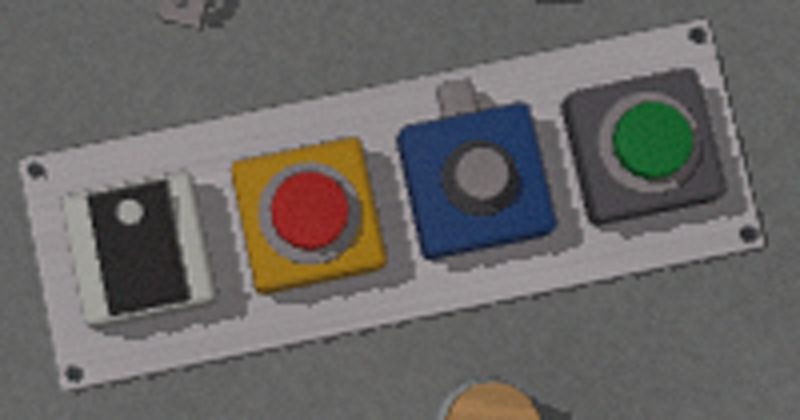

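```bash
python3 -m crank '0.024 0.0765 0 -0.0067;0.024 0.0765 0 -0.0067;0.024 0.0765 0 -0.0067;0.024 0.0765 0 -0.0067;0.024 0.0765 0 -0.0067' 0 30
python3 -m crank '0.024 0.0765 0 -0.0067;0.024 0.0765 0 -0.0067;0.024 0.0765 0 -0.0067;0.024 0.0765 0 -0.0067;0.024 0.0765 0 -0.0067'
python3 -m crank '0.024 0.0765 0 -0.0067;0.024 0.0765 0 -0.0067;0.024 0.0765 0 -0.0067;0.024 0.0765 0 -0.0067;0.024 0.0765 0 -0.0067'
python3 -m crank '0.024 0.0765 -0.02 -0.0067;0.024 0.0765 -0.02 -0.0067;0.024 0.0765 -0.02 -0.0067;0.024 0.0765 -0.02 -0.0067;0 0 0 0'
python3 - <<'E'
from station import ctrl
import cv2,numpy as np
print(np.round(ctrl.get_obs()["tool_pos"],4),ctrl.get_obs()["tool_rot"])
c=ctrl.get_calibration("wrist")
p,d=ctrl.get_image("wrist"); cv2.imwrite("pics/w1.png",p[:,:,::-1]);np.save("pics/w1.npy",d)
import pickle;pickle.dump(c,open("pics/w1.pkl","wb"))
E
```

```text
t: 0.52
tool_pos: [0.3187, -0.3757, 0.2305]
tool_rot: [-3.086, -0.582, 0.0]
contact_force: [0.9, 0.5, 0.4]
opening: 0.0257
grip_force: 0.0
t: 0.93
tool_pos: [0.3786, -0.1845, 0.2309]
tool_rot: [-3.101, -0.501, -0.0]
contact_force: [1.1, -0.4, -0.0]
opening: -0.0
grip_force: 0.0
t: 1.35
tool_pos: [0.4386, 0.0069, 0.2311]
tool_rot: [3.113, 0.42, 0.0]
contact_force: [0.7, -1.2, 1.1]
opening: -0.0002
grip_force: 0.0
t: 1.77
tool_pos: [0.4857, 0.163, 0.188]
tool_rot: [-3.118, -0.365, 0.008]
contact_force: [-0.3, -0.5, -0.6]
opening: 0.0003
grip_force: 0.0
[0.4857 0.163  0.188 ] [-3.11811463 -0.36463773  0.00754654]
```

View pics/w1.png

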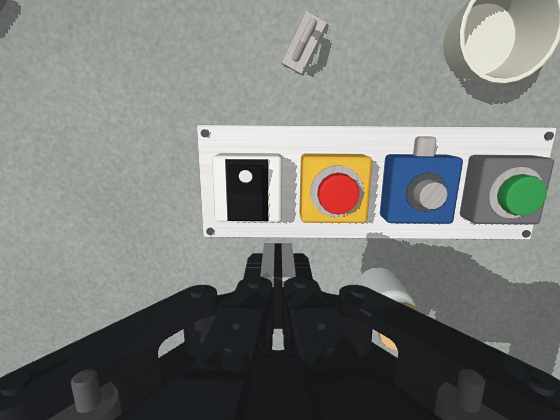

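The wrist view shows the dot at (245,176), red at (338,193), the latch top at (432,195) and the green cap at (522,195). The fingers are square to the plate.

Run:
```python
import pickle,numpy as np
from h import *
from station import ctrl
c=pickle.load(open("pics/w1.pkl","rb"))
for n,u,v,z in(("dot",245.5,176,.051),("red",338,193,.052),("latch",432,195,.054),("green",522,195,.052),("c1",205,133,.006),("c2",549,136,.006),("c3",526,233,.006),("c4",210,231,.006)):print(n,np.round(pix2w(c,u,v,z),4))
print(ctrl.get_obs()["tool_pos"])
```

```text
dot [0.495 0.195 0.051]
red [0.4993 0.11   0.052 ]
latch [0.5176 0.0273 0.054 ]
green [ 0.5363 -0.0534  0.052 ]
c1 [0.5196 0.2464 0.006 ]
c2 [ 0.597  -0.0916  0.006 ]
c3 [ 0.4956 -0.1143  0.006 ]
c4 [0.4176 0.2231 0.006 ]
[0.48560056 0.16054116 0.18885554]
```

```bash
python3 -m crank '0.025 0.07 0 0;0 0 -0.064 0;0 0 -0.064 0;0 0 -0.064 0;0 0 -0.064 0'
python3 -m crank '0 0 0 0;0 0 0 0;0 0 -0.01 0;0 0 -0.01 0;0 0 0 0'
```

```text
t: 2.23
tool_pos: [0.4993, 0.192, 0.0625]
tool_rot: [3.121, 0.354, 0.002]
contact_force: [0.4, 0.4, -0.8]
opening: -0.0
grip_force: 0.0
t: 2.65
tool_pos: [0.5002, 0.1928, 0.0547]
tool_rot: [-3.121, -0.355, -0.004]
contact_force: [-1.0, 1.3, 0.2]
opening: 0.0003
grip_force: 0.0
```

```bash
python3 -m crank '0 0.004 -0.006 0;0 0 -0.006 0;0 0 -0.005 0;0 0 0 0;0 0 0 0'
python3 -m crank '0 0 0 0;0 0 0 0;0 0 0 0;0 0 0 0;0 0 0 0'
```

```text
t: 3.07
tool_pos: [0.4997, 0.195, 0.0452]
tool_rot: [-3.121, -0.356, -0.002]
contact_force: [1.3, 0.6, 2.6]
opening: 0.0001
grip_force: 1.1
t: 3.48
tool_pos: [0.4995, 0.195, 0.0451]
tool_rot: [-3.121, -0.356, -0.001]
contact_force: [2.3, 1.4, 3.0]
opening: 0.0002
grip_force: 1.5
```

```bash
python3 -m crank '0 0 -0.003 0;0 0 -0.003 0;0 0 0 0;0 0 0 0;0 0 0 0'
```

```text
t: 3.9
tool_pos: [0.4996, 0.195, 0.0447]
tool_rot: [3.121, 0.356, -0.001]
contact_force: [-6.8, -1.5, 19.4]
opening: -0.0002
grip_force: 9.7
```

Stop reached (19 N at the dot), so the rocker is on. Next is the latch.

```bash
python3 -m crank '0 0 0.08 0;0 0 0.08 0;0 0 0 0;0 0 0 0;0.007 -0.067 0 0'
python3 -m crank '0.007 -0.067 0 0;0.007 -0.067 0 0;0.007 -0.067 0 0;0.007 -0.067 0 0;0 0 0 0'
python3 - <<'E'
from station import ctrl
import cv2
p,d=ctrl.get_image("wrist"); cv2.imwrite("pics/w2.png",p[:,:,::-1])
print(ctrl.get_obs()["tool_pos"])
E
```

```text
t: 4.32
tool_pos: [0.5014, 0.1641, 0.1211]
tool_rot: [-3.119, -0.363, 0.003]
contact_force: [0.6, 0.2, -1.0]
opening: 0.0001
grip_force: 0.0
t: 4.73
tool_pos: [0.5153, 0.0229, 0.1193]
tool_rot: [3.121, 0.347, -0.008]
contact_force: [-1.0, -0.0, -0.2]
opening: -0.0002
grip_force: 0.0
[0.51510669 0.02515427 0.11935017]
```

View pics/w2.png

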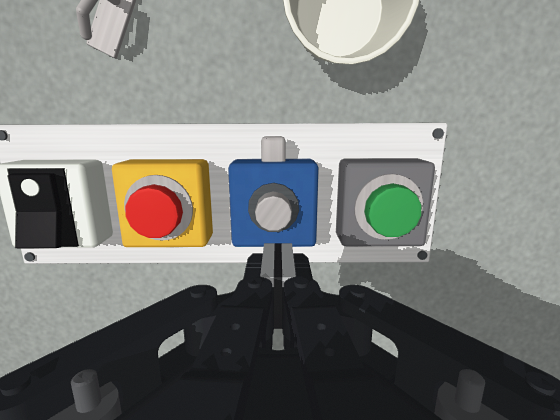

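The rocker's marked half now lies level (dot at (30,187)). The latch top, at (273,212), is centred ahead of the fingers.

```bash
python3 -m crank '0.004 0.004 -0.06 0;0 0 -0.065 0;0 0 0 0;0 0 0 0;0 0 0 0'
python3 -m crank '0 0 -0.01 0;0 0 -0.01 0;0 0 -0.01 0;0 0 0 0;0 0 0 0'
```

```text
t: 5.2
tool_pos: [0.5185, 0.0301, 0.0595]
tool_rot: [-3.121, -0.357, 0.001]
contact_force: [0.5, -0.3, 1.1]
opening: -0.0002
grip_force: 0.0
t: 5.62
tool_pos: [0.5188, 0.0293, 0.0444]
tool_rot: [3.121, 0.356, 0.0]
contact_force: [0.5, 0.2, 0.8]
opening: 0.0001
grip_force: 0.3
```

```bash
python3 -m crank '0 0 -0.004 0;0 0 -0.003 0;0 0 0 0;0 0 0 0;0 0 0 0'
```

```text
t: 6.03
tool_pos: [0.519, 0.0293, 0.0438]
tool_rot: [-3.121, -0.356, 0.002]
contact_force: [-9.5, 0.4, 18.8]
opening: -0.0002
grip_force: 9.4
```

The latch is home: 19 N at z = 0.044. Next is green.

```bash
python3 -m crank '0 0 0.06 0;0 0 0.06 0;0 0 0 0;0.012 -0.056 0 0;0.012 -0.056 0 0'
python3 -m crank '0.01 -0.054 0 0;0 0 0 0;0 0 0 0;0 0 -0.035 0;0 0 -0.035 0'
python3 -m crank '0 0 0 0;0 0 0 0;0 0 0 0;0 0 0 0;0 0 0 0'
python3 - <<'E'
from station import ctrl
import cv2
p,d=ctrl.get_image("wrist"); cv2.imwrite("pics/w3.png",p[:,:,::-1])
E
```

```text
t: 6.45
tool_pos: [0.531, -0.0265, 0.1015]
tool_rot: [3.12, 0.36, 0.002]
contact_force: [0.9, -0.4, 0.1]
opening: -0.0004
grip_force: 0.0
t: 6.87
tool_pos: [0.5366, -0.0532, 0.0664]
tool_rot: [3.121, 0.356, 0.004]
contact_force: [-0.1, 0.5, -1.1]
opening: 0.0001
grip_force: 0.0
t: 7.28
tool_pos: [0.5366, -0.0536, 0.0671]
tool_rot: [3.121, 0.356, 0.003]
contact_force: [-0.3, -1.0, 0.3]
opening: 0.0001
grip_force: 0.0
```

View pics/w3.png

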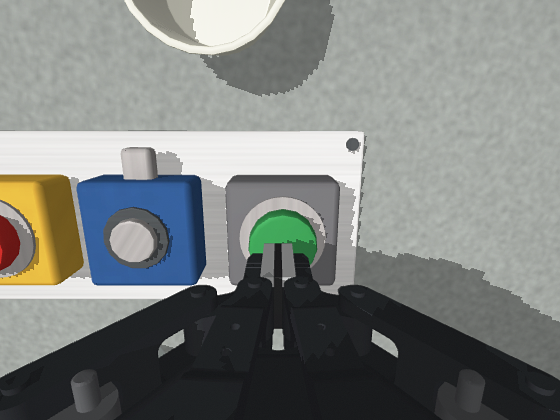

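The fingers stand over the green cap, which is around (283,243). The latch plunger at (137,240) sits low. Now I press and hold.

```bash
python3 -m crank '0 0 -0.02 0;0 0 -0.02 0;0 0 -0.012 0;0 0 0 0;0 0 0 0'
python3 -m crank '0 0 0 0;0 0 0 0;0 0 0 0;0 0 0 0;0 0 0 0'
```

```text
t: 7.75
tool_pos: [0.5372, -0.054, 0.0438]
tool_rot: [3.121, 0.356, 0.001]
contact_force: [-10.1, 1.6, 25.3]
opening: -0.0001
grip_force: 12.9
t: 8.17
tool_pos: [0.5372, -0.054, 0.0437]
tool_rot: [3.121, 0.356, 0.001]
contact_force: [-8.9, 2.0, 25.3]
opening: 0.0001
grip_force: 12.7
```

Green is at its stop and held with 25 N.

```bash
python3 -c "
from station import ctrl
print(ctrl.finish_job())"
```

```text
the job is handed in; nothing more can be done
None
```

I tipped the rocker on, pushed the latch home, then pressed the green button to its stop and handed the job in at about 8 s, still holding it at about 25 N; the red button and loose objects were not touched, but no verdict was returned.

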